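# Sweep the broken pot into the tray

### The arm

A 6-joint arm with a two-finger parallel gripper is mounted at the origin on the work surface. World frame = base frame: x ahead of the robot, y to its left, z up, the work surface at z = 0. Lengths are in m, angles in rad, forces in N, time in s.
With the tool pointing down it reaches from about 0.225 to 0.875 m from the base axis. Payload 3.4 kg.
Tool frame: the origin (TCP) lies on the centre line of the jaws, within the pads' length; the fingertips stand 17 mm ahead of it and the grasp point (between the pads) lies 2 mm behind it (manip.finger_overhang is the distance from the TCP to the fingertips, in m); y points along the fingers, x is the direction in which the jaws open and shut, and the axes are right-handed (so a half turn about y gives the same grasp; the last joint's range is limited). The gripper opens to 85 mm and grips with 20 to 120 N. Pads are 22 mm wide; open, the fingers measure 114 mm over their backs; the gripper's body (76 mm by 85 mm) begins 54 mm behind the grasp point. The pads swing forward as they close: fully open they stand 13 mm farther back than shut.
Start: joints at [-1.443, 0.276, 1.505, -0, 1.361, -0.121], TCP at [0.142, -0.557, 0.248] pointing down, gripper open.
Joint ranges: [-2.89, 2.89], [-0.75, 2.08], [0.22, 2.7], [-1.18, 4.32], [0.11, 2.71], [-2.7, 2.7]. Speed limits (rad/s): [2.57, 2.57, 3.14, 3.14, 3.14, 3.14].

### API

Orientations are given as a unit quaternion [w, x, y, z].
In Python, from rig import manip gives the robot as it stands.
- The arm moves only by the tool arm_command, never from a script. Its argument "commands" is a list of rows, each a list of 3 entries, a list of its own where there are three numbers: the finger opening in cm, from 0 to 8.54, then the shift along the world's x, y, z in cm, then the turn about the world's z in rad. A call has 1 to 12 rows; each row shifts and turns the commanded pose from where the row before left it; what a row does not reach is not made up. A row lasts 1/10 s, in which the tool goes at most 50 mm and 8.59 degrees, less where a joint would pass 70% of its speed; a pose out of reach is approached as far as the arm can. A call with a gripper value outside its range is refused whole. The fingers move at their own pace and stop on an object; "grip_force" is the grip in N (left out, the last holds). Time passes only in rows, so rows that do not move let the fingers close. It gives the time, the measured TCP pose, the force and the opening at its end, in the units of the state.
- manip.get_state(): the state, without advancing time (a new reading comes with each control period).
- manip.get_image(name): name is "scene" or "top" or "wrist"; returns a dict with "pixels" (480x640x3 uint8, red, green, blue), "range_z" (480x640 float32, m along the optical axis (not along the pixel's ray), 0 where there is no reading), "intrinsics" (3x3 intrinsics, pixels), "k1" (the pictures are not rectified: a ray, as slopes to the right and down, at radius r is drawn at 1 + k1 r^2 times it, then the intrinsics apply), "R" (3x3) and "t" (3): a world point X has camera coordinates R X + t. Camera axes: x right, y down, z forward; pixel columns grow to the right and rows downward; lengths in m; the calibration is good to about 2 mm. A picture is of the moment at which its call begins.
- manip.sign_off(): hands the job in, once; it reports no verdict.
The state is a dict: "clock": time; "qpos": joint angles; "qd": joint speeds; "effort": joint torques, N m; "position": TCP position; "ee_rot": TCP orientation; "contact_force": force on the tool from outside, world axes, zero at the start; "moment": the same for the moment, N m; "width": finger opening in m.
Only numpy, scipy, OpenCV 4.12 (cv2) and the standard library are available. Lean on these libraries where they do the work, as an engineer would, in place of code of your own. Each camera call takes 0.05 s, during which the arm holds its last target.

### The job

A clay pot has broken on the potting board: sweep all three shards along the board with your fingertips, off its open end and into the empty black tray beside it. Push them only: never pinch a shard or lift it off the board, and leave the potted fern, the white bottle and the stack of pots standing where they are.

Things in the scene. Friction and masses are not known exactly. Their poses are not given: they have to be found in the camera images.
- board: Fixed grey plastic potting board 320 (own x) by 260 (own y) by 60 mm high, turned up to 0.25 rad. Origin: centre of its underside, on the bench; the working top is 60 mm above it. Lips 10 mm thick and 15 mm high run along its two long edges (own x = -160 and +160 mm); both ends (own y = -130 and +130 mm) are open and have no lip. Shards start within 95 mm of the centre in own x and 75 mm in own y.
- catch_tray: Empty black plastic tray, fixed, 320 (own x) by 150 (own y) by 50 mm high, wall and floor about 4 mm, open on top. It stands against one open end of the board, 1 mm off, parallel to it: its origin (centre of its underside, on the bench) is 206 mm from the board's, along the board's +y or -y, differing from run to run. Its rim is 10 mm below the board's top, so shards pushed over that end drop in.
- seedling_tray: Fixed tray of the same size and colour, filled with soil and green seedlings (leaf tips reach about 20 mm above the board's top), against the other open end of the board. Origin: centre of its underside. No shard belongs in it.
- shard_a: Terracotta shard, about 40 by 46 mm. Loose, about 45 g, an arched piece of pot wall 10 mm thick lying hollow side down on the board (highest point about 14 mm above the board). Origin: centre of its underside, at the level of its lower edges; own y runs across the arch, z up; any yaw.
- shard_b: Terracotta shard, about 38 by 40 mm. Loose, about 45 g, an arched piece of pot wall 10 mm thick lying hollow side down on the board (highest point about 14 mm above the board). Origin: centre of its underside, at the level of its lower edges; own y runs across the arch, z up; any yaw.
- shard_c: Terracotta shard, about 36 by 43 mm. Loose, about 45 g, an arched piece of pot wall 10 mm thick lying hollow side down on the board (highest point about 14 mm above the board). Origin: centre of its underside, at the level of its lower edges; own y runs across the arch, z up; any yaw.
- potted_fern: Small clay pot, 52 mm across at the rim, 38 mm at the foot and 42 mm high, with soft grey-green leaves to about 35 mm above the rim; loose, 160 g, standing on the board to the near or the far side, at least 65 mm (in board x) from the centre of any shard at the start. Origin: centre of its underside, z up. Not to be moved.
- bottle: White plastic bottle with green cap, 64 mm across, 180 mm high, standing loose on the bench to the robot's left. Origin: centre of its underside.
- pot_stack: Stack of black nursery pots, 78 mm across, 95 mm high, standing loose on the bench to the robot's right. Origin: centre of its underside.
There are look-alikes about, which are no part of the job. What is shaped like the shard_b but red is not meant. What is shaped like the shard_a but blue is not meant.

How it is judged:
By the outcome, as a careful person would: the job done as asked, in the order asked, and still so for the second after the job is handed in, with the robot touching nothing.
It also fails if it takes over 64 s, if anything falls off the work surface, if the arm or the gripper's body presses on something with over 40 N, if the wrist force passes 120 N, or if a joint passes its speed limit or range.

## Working session

There is one attempt and no reset: what is moved stays moved. The work goes in short steps, Python scripts to look and compute and a tool call to move; the robot and the scene stay as the last step left them, time stands still between calls to the robot, and variables do not carry over. Pictures are saved under pics/ and viewed, and the job is handed in when it is done.

Besides the shell and the picture viewer there is one more tool, called after "Request:" as name([rows], argument=value, ...), one row to a line, values as JSON. arm_command: Moves the arm, as the interface text tells. Its arguments: {"type":"object","properties":{"commands":{"type":"array"},"grip_force":{"type":"number"}},"required":["commands"]}

```bash
ls; mkdir -p pics
cat > h.py <<'E'
import numpy as np, cv2
from rig import manip
def grab(names):
    out={}
    for n in names:
        im=manip.get_image(n); out[n]=im; np.savez('last_%s.npz'%n,**im)
    return out
def cloud(im):
    K=np.array(im['intrinsics']);k1=float(im['k1']);z=im['range_z']
    v,u=np.mgrid[0:480,0:640].astype(float)
    p=cv2.undistortPoints(np.stack([u.ravel(),v.ravel()],1)[:,None].copy(),K,np.array([k1,0,0,0,0.]))[:,0]
    P=np.c_[p[:,0]*z.ravel(),p[:,1]*z.ravel(),z.ravel()]
    W=(P-np.array(im['t']))@np.array(im['R'])
    return W.reshape(480,640,3)
E
python3 - <<'E'
from h import *
s=manip.get_state();print(s)
o=grab(['scene','top','wrist'])
for n in o: cv2.imwrite(f'pics/{n}0.png',o[n]['pixels'][:,:,::-1]);print(n,o[n]['t'],o[n]['R'],(o[n]['range_z']>0).mean())
E
```

```text
pics
{'clock': 0.0, 'qpos': array([-1.44300264e+00,  2.76582827e-01,  1.50615080e+00, -1.79785424e-05,
        1.36070520e+00, -1.20959315e-01]), 'qd': array([-1.64715758e-03,  1.96615933e-04,  1.04733008e-03,  5.87349592e-04,
       -5.70818634e-05, -7.06714234e-04]), 'effort': array([-4.21877165e-03, -4.16781878e+01, -2.45812100e+01, -2.52342434e-04,
        1.12328408e-02, -1.31178149e-05]), 'position': array([ 0.1415084 , -0.55678883,  0.24743959]), 'ee_rot': array([ 0.55862177, -0.55771067,  0.43457583, -0.43364083]), 'contact_force': array([ 0.3810374 , -0.44925812,  0.65078086]), 'moment': array([0.01960458, 0.0520291 , 0.0258631 ]), 'width': 0.08555208142002414}
scene [-0.52607357 -0.1780696   1.8152704 ] [[ 0.86086558  0.50857433 -0.01620497]
 [ 0.37065324 -0.64858869 -0.66479237]
 [-0.34860669  0.56629044 -0.7468524 ]] 0.995283203125
top [-0.01324549  0.62066091  1.08863857] [[ 0.00351698 -0.99997421 -0.00626202]
 [-0.99582311 -0.00293091 -0.09125651]
 [ 0.0912358   0.00655681 -0.99580773]] 0.9961328125
wrist [-0.57574834 -0.03799023  0.38002557] [[ 0.24633334 -0.96918386 -0.00158935]
 [-0.9253514  -0.23567959  0.29695103]
 [-0.28817472 -0.07167823 -0.95489139]] 0.9960384114583334
```

View pics/scene0.png

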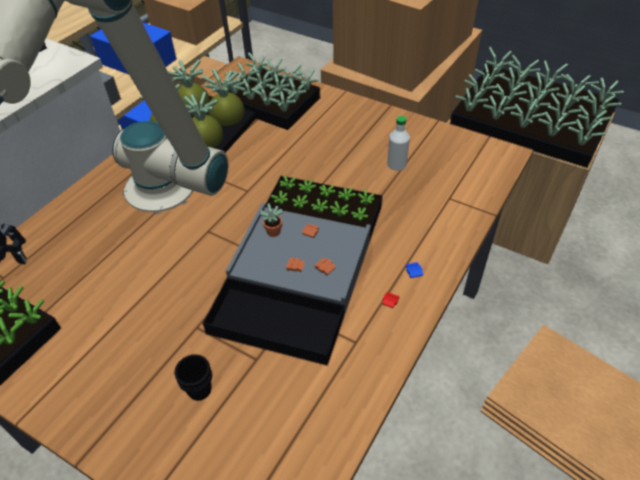

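View pics/top0.png

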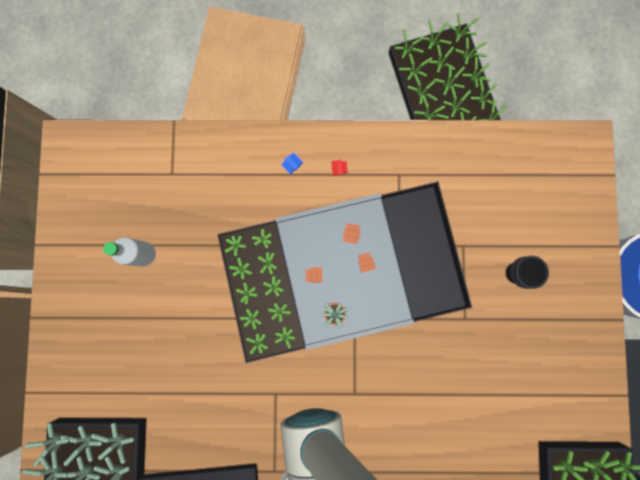

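The top view shows the board with the empty tray at its right, towards world -y (around pixel 425,250). The shards are at about (352,233), (366,262) and (314,274), and the fern is near the robot at (334,314). The red and blue look-alikes lie on the bench at (339,167) and (292,162). Next I'll work out world positions.

```bash
cat > m.py <<'E'
from h import *
def board_shards(n):
    im=dict(np.load(f'last_{n}.npz')); W=cloud(im); px=im['pixels']
    hsv=cv2.cvtColor(px,cv2.COLOR_RGB2HSV); z=W[:,:,2]
    # board plane: grey, z 50-68mm
    g=(hsv[:,:,1]<60)&(hsv[:,:,2]>90)&(np.abs(z-.060)<.008)&(W[:,:,0]>.2)&(W[:,:,0]<.8)&(abs(W[:,:,1])<.4)
    g=cv2.morphologyEx(g.astype(np.uint8),cv2.MORPH_OPEN,np.ones((3,3)))
    pts=W[g>0]; 
    r=cv2.minAreaRect((pts[:,:2]*1000).astype(np.float32)); print(n,'board',r,np.median(pts[:,2]),g.sum()); print(cv2.boxPoints(r))
    o=(hsv[:,:,0]<16)&(hsv[:,:,1]>110)&(z>.062)&(z<.1)&(W[:,:,0]>.2)&(W[:,:,0]<.8)&(abs(W[:,:,1])<.4)
    nl,l,st,c=cv2.connectedComponentsWithStats(o.astype(np.uint8))
    for i in range(1,nl):
        if st[i,4]>40:
            p=W[l==i]; rr=cv2.minAreaRect((p[:,:2]*1000).astype(np.float32)); print(' comp',c[i],st[i,4],'rect',rr,'mean',p.mean(0),'zmax',np.percentile(p[:,2],95))
if __name__=='__main__':
    for n in ['top','scene']: board_shards(n)
E
python3 m.py
python3 - <<'E'
from h import *
im=dict(np.load('last_top.npz'));W=cloud(im)
for n,u,v in [('tray corners',437,183),('',469,305),('',414,320),('',382,197),('board ul',278,221),('board ll',305,347),('fern',334,314),('seed',265,290)]: print(n,W[v,u])
E
```

```text
top board ((552.4512939453125, -47.419830322265625), (301.4991149902344, 264.3471984863281), 13.863643646240234) 0.05931930155424992 12212
[[ 374.42285    44.78197 ]
 [ 437.76367  -211.86446 ]
 [ 730.47974  -139.62163 ]
 [ 667.1389    117.024796]]
 comp [351.23849372 233.30962343] 239 rect ((639.9714965820312, -65.83682250976562), (35.6940803527832, 41.90887451171875), 78.6767807006836) mean [ 0.63939176 -0.06551415  0.07208666] zmax 0.07553939350935916
 comp [366.         262.40384615] 208 rect ((571.0833740234375, -100.60603332519531), (38.97252655029297, 32.574546813964844), 14.304884910583496) mean [ 0.56965545 -0.10066366  0.0718794 ] zmax 0.07546073119320787
 comp [313.78061224 274.58673469] 196 rect ((540.4743041992188, 24.61363983154297), (30.992795944213867, 36.13818359375), 0.2900320589542389) mean [0.54023106 0.02380816 0.07149864] zmax 0.07535410786883048
scene board ((553.9301147460938, -41.20787048339844), (299.99560546875, 265.2281494140625), 13.914892196655273) 0.06027664350205876 6951
[[ 376.4431    51.44299]
 [ 440.22522 -206.00177]
 [ 731.4171  -133.85873]
 [ 667.6
[... 507 characters left out ...]
-95.38163757324219), (42.27034378051758, 38.69945526123047), 13.929563522338867) mean [ 0.5750409  -0.09738385  0.07197232] zmax 0.07655675869038153
 comp [324.79187817 265.65482234] 197 rect ((645.7186889648438, -62.142494201660156), (41.71262741088867, 51.799110412597656), 69.6643295288086) mean [ 0.64559142 -0.06312503  0.07229753] zmax 0.07731955651144437
tray corners [ 0.76737278 -0.27834527  0.05114739]
 [ 0.46848864 -0.3520774   0.04348828]
 [ 0.43233581 -0.21755125  0.04794322]
 [ 0.73699856 -0.14523078  0.02566327]
board ul [0.66830509 0.11049156 0.07508344]
board ll [0.36724994 0.04466705 0.04823313]
fern [ 0.44977866 -0.02440565  0.10633547]
seed [0.5028559  0.14386475 0.04237578]
```

Run:
```python
from h import *
from scipy.spatial.transform import Rotation as R
s=manip.get_state();q=s['ee_rot'];M=R.from_quat([q[1],q[2],q[3],q[0]]).as_matrix();print(M)
print('jaw az',np.arctan2(M[1,0],M[0,0]), manip.finger_overhang)
im=dict(np.load('last_top.npz'));W=cloud(im);print('stack',W[271,528],'bottle',W[250,112])
```

```text
[[ 2.46258621e-01 -1.98404208e-04  9.69204133e-01]
 [-9.69203176e-01  1.36981212e-03  2.46258659e-01]
 [-1.37648633e-03 -9.99999042e-01  1.45034057e-04]]
jaw az -1.321977994047629 0.017
stack [ 0.54983418 -0.47613064  0.09304234] bottle [0.58964316 0.45619883 0.17825913]
```

View pics/wrist0.png

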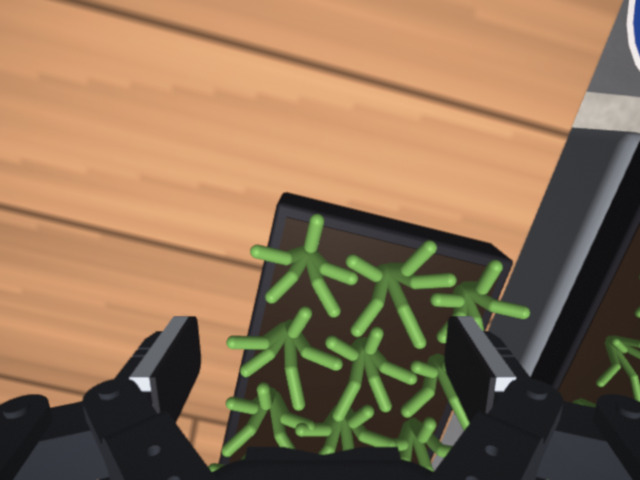

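Request:
arm_command([
  [8.5,[2.5,3.3,0],0.13],
  [8.5,[2.5,3.3,0],0.13],
  [8.5,[2.5,3.3,0],0.13],
  [8.5,[2.5,3.3,0],0.13],
  [8.5,[2.5,3.3,0],0.13],
  [1,[2.5,3.3,0],0.13],
  [1,[2.5,3.3,0],0.13],
  [1,[2.5,3.3,0],0.13],
  [1,[2.5,3.3,0],0.13],
  [1,[2.5,3.3,0],0.13],
  [1,[2.5,3.3,0],0.13],
  [1,[2.5,3.3,0],0.13],
], grip_force=30)

```text
clock: 1.35
position: [0.4422, -0.1597, 0.2482]
ee_rot: [-0.702, 0.702, 0.086, -0.086]
contact_force: [0.1, -0.7, -0.5]
width: 0.01
```

Request:
arm_command([
  [1,[2.5,3.3,0],0],
  [1,[2.5,3.3,0],0],
  [1,[2.5,3.3,0],0],
  [1,[2.5,3.3,0],0],
  [1,[0,0,0],0],
  [1,[0,0,0],0],
])

```text
clock: 1.95
position: [0.5415, -0.0286, 0.2477]
ee_rot: [-0.702, 0.702, 0.084, -0.085]
contact_force: [-0.7, -0.2, -0.3]
width: 0.0102
```

Run:
```python
from h import *
from scipy.spatial.transform import Rotation as R
o=grab(['wrist']); cv2.imwrite('pics/wrist1.png',o['wrist']['pixels'][:,:,::-1])
s=manip.get_state();q=s['ee_rot'];M=R.from_quat([q[1],q[2],q[3],q[0]]).as_matrix()
print(s['clock'],s['position'],s['width'],s['contact_force'],'az',np.arctan2(M[1,0],M[0,0]),s['qpos'])
from m import board_shards; board_shards('wrist')
```

```text
2.0 [ 0.54104322 -0.02941504  0.24783165] 0.009855831752393095 [ 0.50901819  0.62899058 -0.33962663] az 0.23874740538871206 [-1.82291113e-01  2.27017648e-01  1.57428631e+00 -7.25770441e-04
  1.34166896e+00 -4.20873251e-01]
wrist board ((553.4642333984375, -45.89178466796875), (301.6730041503906, 260.5018310546875), 13.790716171264648) 0.06010595996261721 103590
[[ 375.9272    44.64856]
 [ 438.0246  -208.34375]
 [ 731.0013  -136.43213]
 [ 668.9039   116.56018]]
 comp [340.65274246 141.6313113 ] 2753 rect ((541.866455078125, 25.90233612060547), (36.9925537109375, 39.539833068847656), 5.198886394500732) mean [0.54181314 0.02570895 0.07223436] zmax 0.07409133447504308
 comp [221.80147059 168.05147059] 136 rect ((468.6037292480469, -8.300374984741211), (6.070476531982422, 32.944908142089844), 45.3109130859375) mean [ 0.46928037 -0.00753715  0.09631718] zmax 0.09977253124262475
 comp [435.1025641  287.19463869] 2574 rect ((641.7654418945312, -64.20037078857422), (40.15814971923828, 46.286949157714844), 79.07853698730469) mean [ 0.64026603 -0.06320972  0.07267361] zmax 0.07465102709135679
 comp [332.44024308 303.9027684 ] 1481 rect ((572.5050659179688, -98.96678924560547), (42.06599044799805, 37.127464294433594), 15.545282363891602) mean [ 0.56669363 -0.09621472  0.07188783] zmax 0.07424515137802207
```

View pics/wrist1.png

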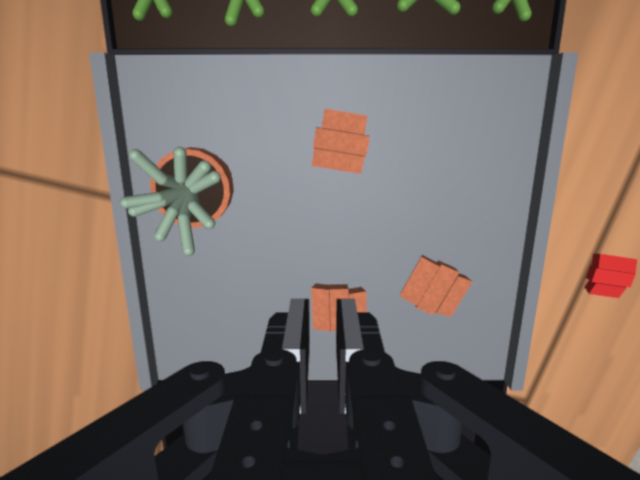

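The wrist view shows C at (340,141), A at (435,287) and B at (332,303) partly behind the fingers, with the fern at (190,188). All three views agree to a few millimetres. I'll push B first.

Request:
arm_command([
  [1,[1.1,-1.5,-1],0],
  [1,[1.1,-1.4,-1],0],
  [1,[0,0,-3],0],
  [1,[0,0,-3],0],
  [1,[0,0,-3],0],
  [1,[0,0,-3],0],
  [1,[0,0,-1.7],0],
  [1,[0,0,-0.6],0],
  [1,[0,0,0],0],
])

```text
clock: 2.9
position: [0.5632, -0.0598, 0.084]
ee_rot: [0.702, -0.702, -0.083, 0.084]
contact_force: [0.5, 0.4, 0.7]
width: 0.0103
```

```bash
cat > w.py <<'E'
import sys
from h import *
n=sys.argv[2] if len(sys.argv)>2 else 'wrist'
o=grab([n]); cv2.imwrite(f'pics/{sys.argv[1]}.png',o[n]['pixels'][:,:,::-1])
s=manip.get_state();p=s['position']
r=p[:2]-np.array([.5535,-.046]);print(s['clock'],p,s['width'],s['contact_force'],'ox',r@[.971,.239],'oy',r@[-.239,.971])
E
python3 w.py wrist2
```

```text
2.95 [ 0.56392715 -0.05961421  0.08512223] 0.009788005603429609 [ 0.28509016  0.0353746  -1.14588862] ox 0.006870969580543802 oy -0.01571148777625626
```

View pics/wrist2.png

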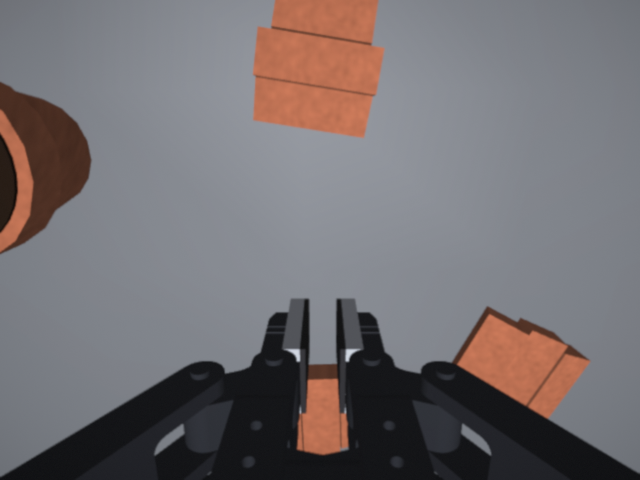

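The fern pot is at left (30,170), C is at the top (320,60), A is at lower right (520,360), and B is just ahead of the fingers, centred on them at (322,400). Now I'll push it.

Request:
arm_command([
  [1,[0.12,-0.5,-0.3],0],
  [1,[0.12,-0.5,0],0],
  [1,[0.24,-0.97,0],0],
  [1,[0.24,-0.97,0],0],
  [1,[0.24,-0.97,0],0],
  [1,[0.24,-0.97,0],0],
  [1,[0.24,-0.97,0],0],
  [1,[0.24,-0.97,0],0],
])

```text
clock: 3.75
position: [0.5806, -0.1275, 0.0823]
ee_rot: [0.702, -0.702, -0.084, 0.084]
contact_force: [-0.2, 0.9, 0.2]
width: 0.0097
```

```bash
python3 w.py wrist3; python3 w.py top3 top; python3 -c "
import cv2;a=cv2.imread('pics/top3.png')[130:380,200:500];cv2.imwrite('pics/top3c.png',cv2.resize(a,None,fx=2.4,fy=2.4))"
```

```text
3.8 [ 0.58138859 -0.12912561  0.08237582] 0.00989618728913562 [ 1.17230235 -1.11948344  0.46333716] ox 0.007212799632485273 oy -0.0873803396029108
3.85 [ 0.58107534 -0.12823812  0.08233493] 0.009985446525381338 [ 0.42025884 -0.64924856  0.1859434 ] ox 0.00712074404791235 oy -0.08644371586919039
```

View pics/wrist3.png

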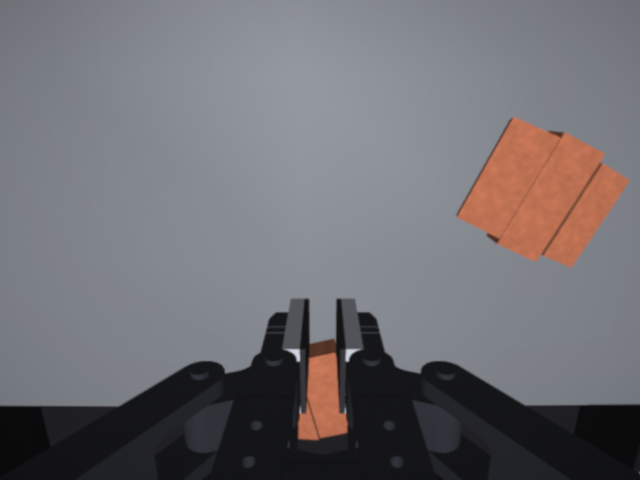

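View pics/top3c.png

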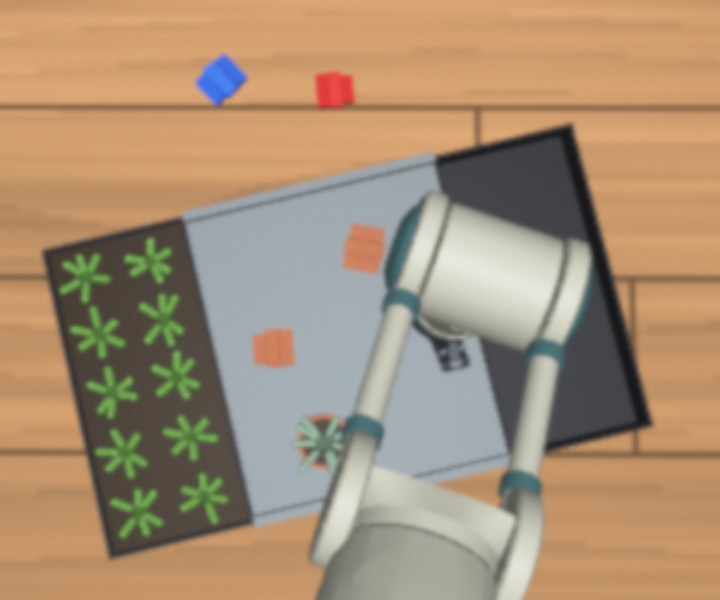

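B is moving ahead of the fingers at (325,390). I'll keep going over the edge.

Request:
arm_command([
  [1,[0.24,-0.97,0],0],
  [1,[0.24,-0.97,0],0],
  [1,[0.24,-0.97,0],0],
  [1,[0.24,-0.97,0],0],
  [1,[0.24,-0.97,0],0],
  [1,[0.24,-0.97,0],0],
  [1,[0.12,-0.5,0],0],
  [1,[0,0,0],0],
])

```text
clock: 4.65
position: [0.5962, -0.1907, 0.0823]
ee_rot: [-0.702, 0.702, 0.084, -0.083]
contact_force: [-0.1, 0.8, 0.3]
width: 0.01
```

```bash
python3 w.py wrist4; python3 w.py scene4 scene;python3 -c "
import cv2;a=cv2.imread('pics/scene4.png')[150:380,180:430];cv2.imwrite('pics/scene4c.png',cv2.resize(a,None,fx=2.4,fy=2.4))"
```

```text
4.7 [ 0.59592212 -0.19002513  0.08219247] 0.010096672891660653 [ 0.4177998  -0.88102753 -0.0825364 ] ox 0.006769875777394666 oy -0.14998729365600294
4.75 [ 0.59577351 -0.18958919  0.08221133] 0.010318640850065524 [0.52492641 0.08248199 0.40660961] ox 0.006729762182552216 oy -0.1495284762980604
```

View pics/wrist4.png

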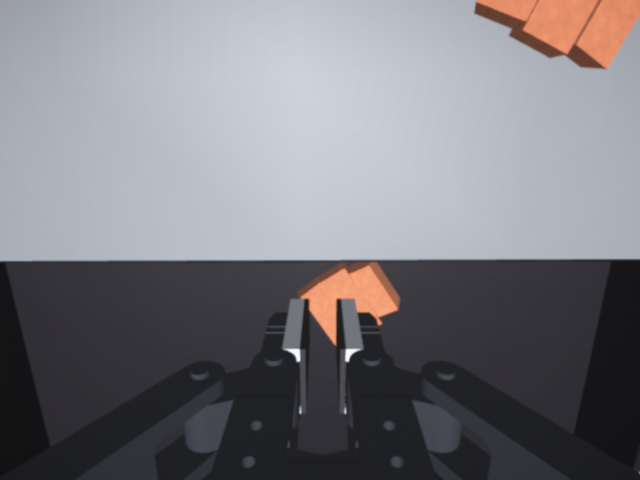

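View pics/scene4c.png

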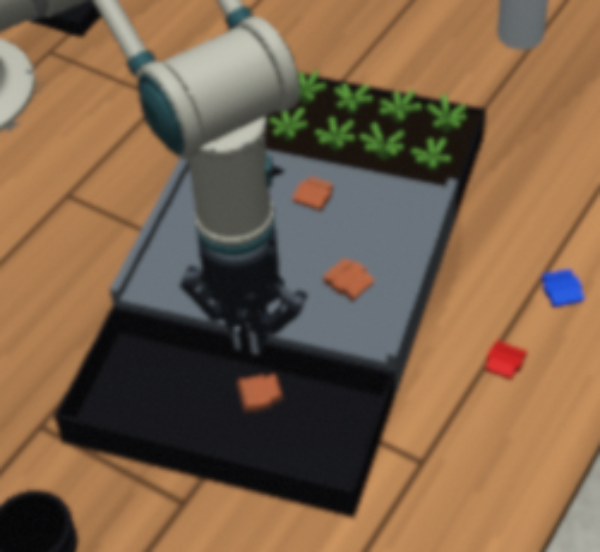

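B is in the tray, at (260,390) in the scene crop. Next is A.

Request:
arm_command([
  [1,[0,0,3.5],0],
  [0,[0,0,3.3],0],
  [0,[0.6,3.6,0],0],
  [0,[0.6,3.6,0],0],
  [0,[0.6,3.6,0],0],
  [0,[0.7,3.6,0],0],
  [0,[0.7,3.7,0],0],
  [0,[0,0,-2],0],
  [0,[0,0,-2],0],
  [0,[0,0,-2],0],
  [0,[0,0,-0.8],0],
  [0,[0,0,0],0],
])

```text
clock: 5.95
position: [0.6269, -0.0082, 0.0811]
ee_rot: [0.702, -0.702, -0.083, 0.085]
contact_force: [0.1, -0.3, -0.1]
width: -0.0005
```

```bash
python3 w.py wrist5
```

```text
6.0 [ 0.62777268 -0.00853301  0.08223982] -5.428057270368126e-05 [ 0.77022968 -0.18668014  0.33482214] ox 0.08107338819088011 oy 0.018629277401890312
```

View pics/wrist5.png

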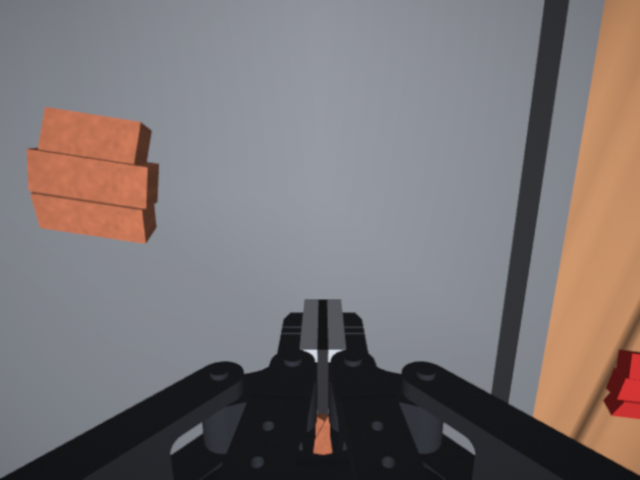

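A is right in line, visible through the finger slot at (323,430). C is at left (92,175), well clear. Now I'll push A.

Request:
arm_command([
  [0,[0.12,-0.5,0],0],
  [0,[0.12,-0.5,0],0],
  [0,[0.24,-0.97,0],0],
  [0,[0.24,-0.97,0],0],
  [0,[0.24,-0.97,0],0],
  [0,[0.24,-0.97,0],0],
  [0,[0.24,-0.97,0],0],
  [0,[0.24,-0.97,0],0],
  [0,[0.24,-0.97,0],0],
  [0,[0.24,-0.97,0],0],
])

```text
clock: 7.0
position: [0.6498, -0.0972, 0.0823]
ee_rot: [0.702, -0.702, -0.084, 0.084]
contact_force: [-0.0, 0.1, 0.0]
width: -0.0002
```

```bash
python3 w.py wrist6; python3 w.py scene6 scene;python3 -c "
import cv2;a=cv2.imread('pics/scene6.png')[150:380,180:430];cv2.imwrite('pics/scene6c.png',cv2.resize(a,None,fx=2.4,fy=2.4))"
```

```text
7.05 [ 0.65041638 -0.09893305  0.08229394] -0.00039118919774713525 [ 0.00597859 -2.45582134  1.08088455] ox 0.0814548094876561 oy -0.07456100649938376
7.1 [ 0.65015461 -0.0980009   0.08226172] 5.319197322540636e-05 [-0.74958652 -0.419642    0.3739289 ] ox 0.08142340735299634 oy -0.07359332759412732
```

View pics/scene6c.png

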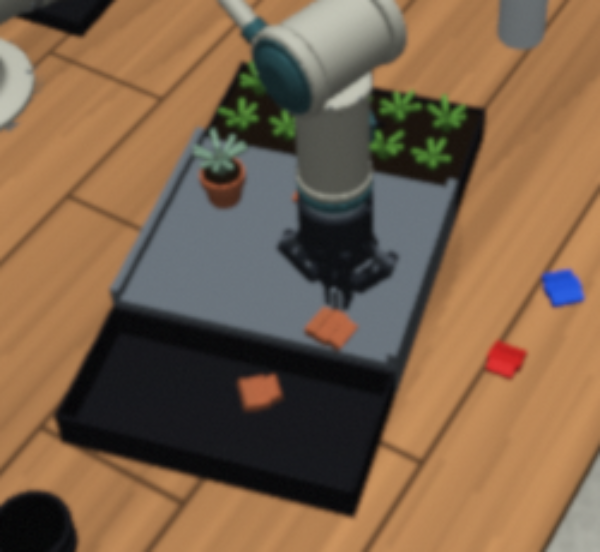

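View pics/wrist6.png

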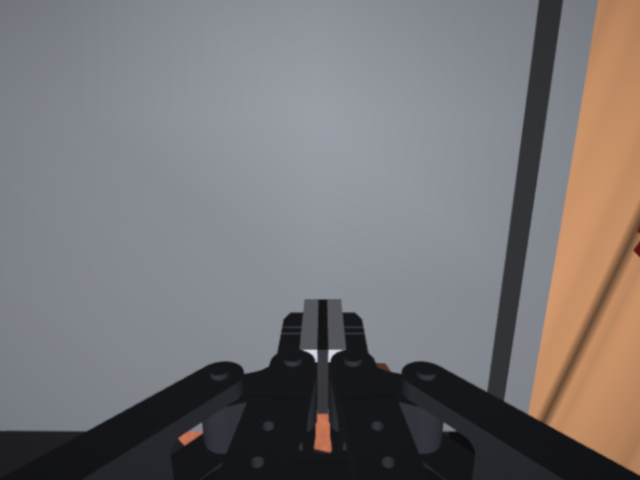

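A is centred ahead of the fingertips and nearly at the edge, at (330,328) in the crop. Continuing.

Request:
arm_command([
  [0,[0.24,-0.97,0],0],
  [0,[0.24,-0.97,0],0],
  [0,[0.24,-0.97,0],0],
  [0,[0.24,-0.97,0],0],
  [0,[0.24,-0.97,0],0],
  [0,[0.24,-0.97,0],0],
  [0,[0.24,-0.97,0],0],
  [0,[0.1,-0.4,0],0],
  [0,[0,0,0],0],
])

```text
clock: 8.0
position: [0.6675, -0.169, 0.0822]
ee_rot: [-0.702, 0.702, 0.084, -0.084]
contact_force: [-0.1, 0.2, 0.5]
width: 0.0001
```

```bash
python3 w.py wrist7; python3 w.py scene7 scene;python3 -c "
import cv2;a=cv2.imread('pics/scene7.png')[150:380,180:430];cv2.imwrite('pics/scene7c.png',cv2.resize(a,None,fx=2.4,fy=2.4))"
```

```text
8.05 [ 0.66731678 -0.16842997  0.08219966] -0.00016965411539038408 [-0.62517728  0.25964295 -0.63373326] ox 0.08125532541246504 oy -0.14608171275768828
8.1 [ 0.66720342 -0.16800694  0.08219765] 0.00016727380130310163 [ 0.16748045 -0.1292193   0.18154207] ox 0.08124636144464598 oy -0.1456438519687808
```

View pics/scene7c.png

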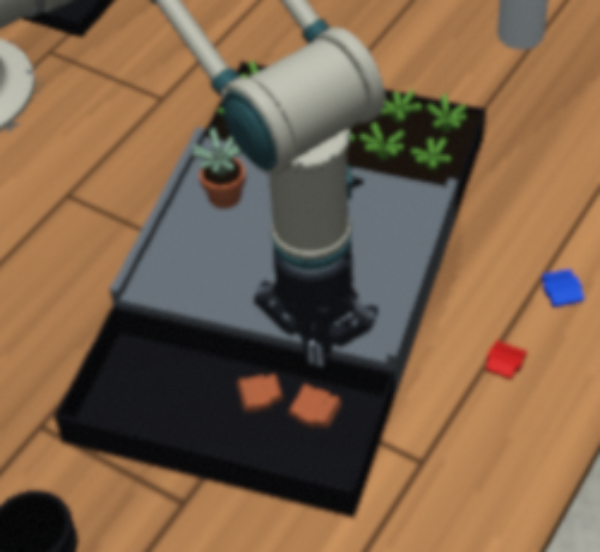

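A is in the tray too. Before pushing C I'll check the clearance to the fern's leaves and to the seedlings.

Run:
```python
from h import *
np.savez('/tmp/x',a=1)
px=cv2.imread('pics/wrist1.png')
im=manip.get_image('top'); np.savez('last_top.npz',**im)
cv2.imwrite('pics/top8.png',cv2.resize(im['pixels'][130:380,200:500,::-1],None,fx=2.4,fy=2.4))
W=cloud(im); r=W[:,:,:2]-np.array([.5535,-.046]); ox=r@np.array([.971,.239]); oy=r@np.array([-.239,.971]); z=W[:,:,2]
m=(z>.078)&(z<.145)&(ox<-.03)&(ox>-.17)&(oy>-.08)&(oy<.125)
print('fern ox',ox[m].min(),ox[m].max(),'oy',oy[m].min(),oy[m].max(),'zmax',z[m].max())
m=(z>.06)&(z<.1)&(abs(ox)<.06)&(oy>.1)&(oy<.2)
print('leaf min oy',oy[m].min(), np.percentile(oy[m],3))
h=cv2.cvtColor(im['pixels'],cv2.COLOR_RGB2HSV)
m=(h[:,:,0]<16)&(h[:,:,1]>110)&(z>.062)&(z<.08)&(abs(ox)<.06)&(oy>.03)&(oy<.12)
print('C',ox[m].mean(),oy[m].mean(),ox[m].min(),ox[m].max(),oy[m].min(),oy[m].max())
```

```text
fern ox -0.15920922444181926 -0.06750055773360154 oy 0.012102825672090348 0.12079962158602454 zmax 0.14144662297251587
leaf min oy 0.10018210339852181 0.10225983322058317
C 0.003863818982977785 0.07091155265406622 -0.013953239583986615 0.0204866074557839 0.05293487979574694 0.08988126904160527
```

View pics/top8.png

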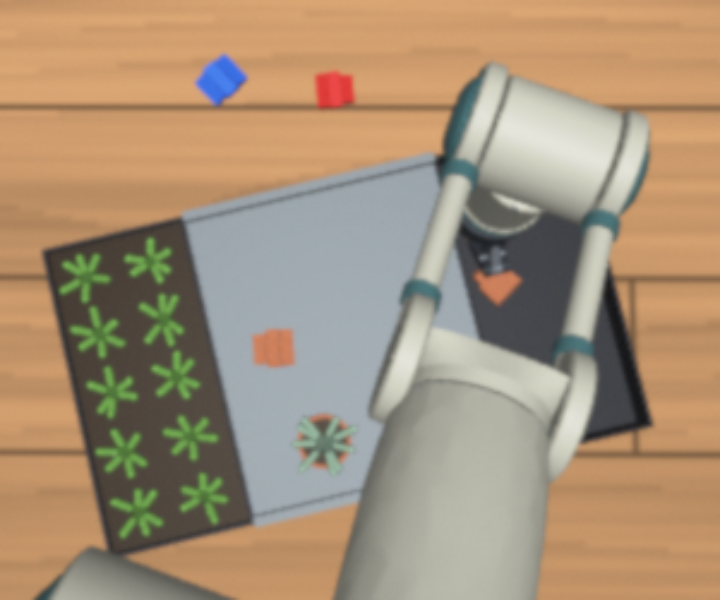

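The top crop shows the fern standing at (325,443), where it began, and C untouched at (273,348). The fern's leaves end at board x = -67 mm, so there is room. Now I'll go behind C.

Request:
arm_command([
  [0,[0,0,3.5],0],
  [0,[0,0,3.5],0],
  [0,[-1.9,3.3,0],0],
  [0,[-1.9,3.3,0],0],
  [0,[-1.9,3.3,0],0],
  [0,[-1.9,3.3,0],0],
  [0,[-1.9,3.3,0],0],
  [0,[-1.9,3.3,0],0],
  [0,[-1.9,3.3,0],0],
  [0,[-0.2,0.1,0],0],
  [0,[0,0,-2],0],
  [0,[0,0,0],0],
])

```text
clock: 9.35
position: [0.5308, 0.0641, 0.1309]
ee_rot: [0.702, -0.702, -0.083, 0.086]
contact_force: [-1.3, 0.2, -0.4]
width: 0.0
```

```bash
python3 w.py wrist9
```

```text
9.4 [0.53157592 0.0637462  0.13168171] -1.8245888063299346e-05 [-1.05021979  0.37077246  0.45578097] ox 0.004941055372579834 oy 0.11180341473648231
```

View pics/wrist9.png

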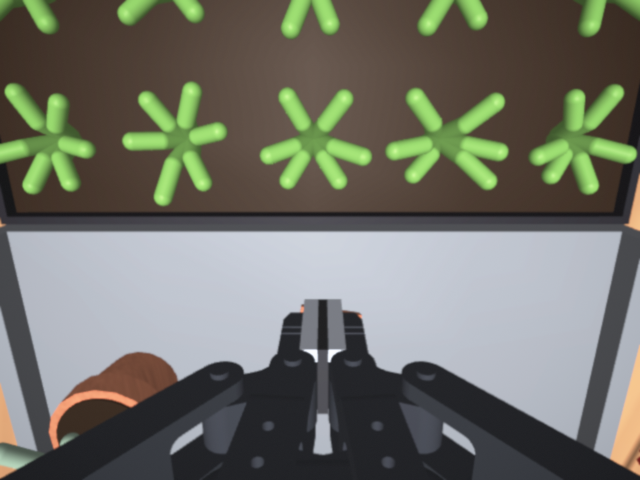

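C's rear edge peeks out at (332,308), just in front of the fingers, and no leaves overhang the board. I'll back off 4 mm and come down slowly.

Request:
arm_command([
  [0,[0,0.4,0],0],
  [0,[0,0,-2],0],
  [0,[0,0,-1],0],
  [0,[0,0,-0.5],0],
  [0,[0,0,0],0],
])

```text
clock: 9.9
position: [0.5321, 0.0676, 0.0969]
ee_rot: [0.702, -0.702, -0.083, 0.084]
contact_force: [-0.2, 0.6, -0.3]
width: -0.0002
```

```bash
python3 w.py wrist10
```

```text
9.95 [0.53255389 0.06763465 0.09735   ] 0.0002794609382887536 [-0.63164389 -0.18521917 -0.25256633] ox 0.006820008059009681 oy 0.11534536957230561
```

View pics/wrist10.png

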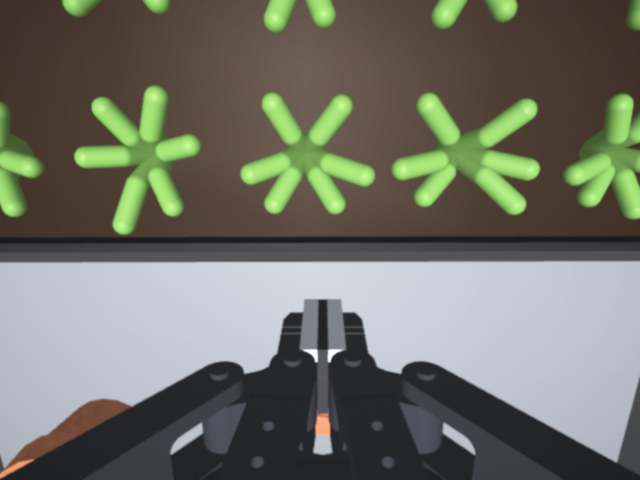

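C shows through the slot at (322,425), ahead of the fingers. I'll lower and push.

Request:
arm_command([
  [0,[0,0,-1],0],
  [0,[0,0,-0.5],0],
  [0,[0.12,-0.5,0],0],
  [0,[0.12,-0.5,0],0],
  [0,[0.12,-0.5,0],0],
  [0,[0.24,-0.97,0],0],
  [0,[0.24,-0.97,0],0],
  [0,[0.24,-0.97,0],0],
  [0,[0.24,-0.97,0],0],
  [0,[0.24,-0.97,0],0],
  [0,[0.24,-0.97,0],0],
  [0,[0.24,-0.97,0],0],
])

```text
clock: 11.15
position: [0.553, -0.016, 0.0824]
ee_rot: [0.702, -0.702, -0.084, 0.084]
contact_force: [-0.5, 1.5, 0.5]
width: -0.0001
```

```bash
python3 w.py wrist11; python3 w.py scene11 scene;python3 -c "
import cv2;a=cv2.imread('pics/scene11.png')[150:380,180:430];cv2.imwrite('pics/scene11c.png',cv2.resize(a,None,fx=2.4,fy=2.4))"
```

```text
11.2 [ 0.55373365 -0.01746058  0.08239368] 0.00019176027465355938 [ 0.47256992 -1.07964735 -0.30301362] ox 0.007047792739821335 oy 0.027655938802585163
11.25 [ 0.55343565 -0.01658487  0.08232974] -0.0002780403154292751 [-0.13646474 -0.27069428  0.08847959] ox 0.006967735973088123 oy 0.028577472323258676
```

View pics/scene11c.png

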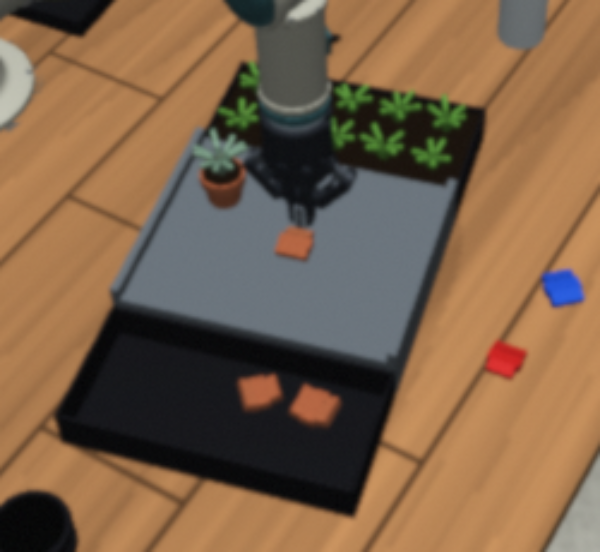

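View pics/wrist11.png

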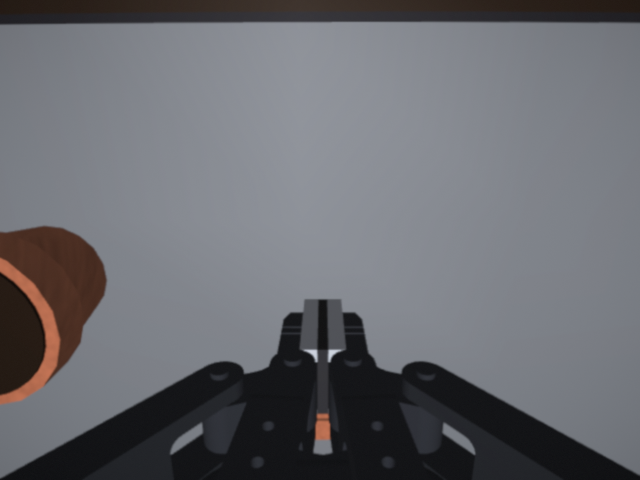

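C is centred ahead of the fingers at (295,243) and the fern has not moved. Continuing.

Request:
arm_command([
  [0,[0.24,-0.97,0],0],
  [0,[0.24,-0.97,0],0],
  [0,[0.24,-0.97,0],0],
  [0,[0.24,-0.97,0],0],
  [0,[0.24,-0.97,0],0],
  [0,[0.24,-0.97,0],0],
  [0,[0.24,-0.97,0],0],
  [0,[0.24,-0.97,0],0],
  [0,[0.24,-0.97,0],0],
  [0,[0.24,-0.97,0],0],
])

```text
clock: 12.25
position: [0.577, -0.113, 0.0823]
ee_rot: [0.702, -0.702, -0.084, 0.084]
contact_force: [0.8, -0.4, -0.5]
width: 0.0001
```

```bash
python3 w.py scene12 scene;python3 -c "
import cv2;a=cv2.imread('pics/scene12.png')[150:380,180:430];cv2.imwrite('pics/scene12c.png',cv2.resize(a,None,fx=2.4,fy=2.4))"
```

```text
12.3 [ 0.57777498 -0.11461022  0.08239038] 0.00023715279877976618 [ 0.48184958 -1.28872988 -1.08510837] ox 0.007173161974926649 oy -0.07242224348785295
```

View pics/scene12c.png

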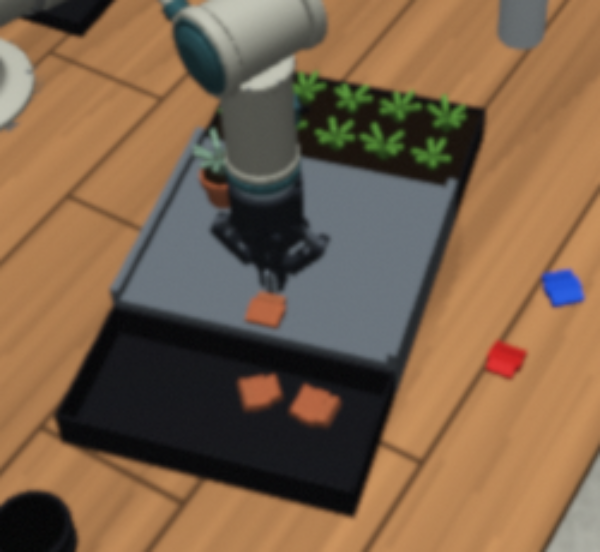

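C is close to the edge, at (266,310) in the crop. Now for the last stretch.

Request:
arm_command([
  [0,[0.24,-0.97,0],0],
  [0,[0.24,-0.97,0],0],
  [0,[0.24,-0.97,0],0],
  [0,[0.24,-0.97,0],0],
  [0,[0.24,-0.97,0],0],
  [0,[0.24,-0.97,0],0],
  [0,[0.24,-0.97,0],0],
  [0,[0.1,-0.4,0],0],
  [0,[0,0,0],0],
  [0,[0,0,3],0],
  [0,[0,0,4],0],
  [0,[0,0,4],0],
])

```text
clock: 13.5
position: [0.5939, -0.1833, 0.1929]
ee_rot: [0.703, -0.702, -0.083, 0.085]
contact_force: [1.0, -0.4, 0.1]
width: 0.0
```

Request:
arm_command([
  [0,[-2,4,2],0],
  [0,[-2,4,2],0],
  [0,[-2,4,2],0],
  [0,[-2,4,0],0],
  [0,[0,0,0],0],
  [0,[0,0,0],0],
])

```text
clock: 14.1
position: [0.5141, -0.023, 0.2528]
ee_rot: [-0.702, 0.702, 0.085, -0.085]
contact_force: [0.1, -0.3, -0.5]
width: -0.0001
```

```bash
python3 w.py scene13 scene;python3 w.py top13 top; python3 -c "
import cv2;a=cv2.imread('pics/scene13.png')[150:380,180:430];cv2.imwrite('pics/scene13c.png',cv2.resize(a,None,fx=2.4,fy=2.4))"
python3 - <<'E'
from h import *
im=dict(np.load('last_top.npz'));W=cloud(im);h=cv2.cvtColor(im['pixels'],cv2.COLOR_RGB2HSV)
r=W[:,:,:2]-np.array([.5535,-.046]); ox=r@np.array([.971,.239]); oy=r@np.array([-.239,.971]); z=W[:,:,2]
m=(h[:,:,0]<16)&(h[:,:,1]>110)&(oy<-.13)&(oy>-.29)&(abs(ox)<.16)&(z<.1)
n,l,st,c=cv2.connectedComponentsWithStats(m.astype(np.uint8))
for i in range(1,n):
  if st[i,4]>20:k=l==i;print(st[i,4],'ox',ox[k].min(),ox[k].max(),'oy',oy[k].min(),oy[k].max(),'zmax',z[k].max())
print('stack',W[271,528],'bottle',W[250,112])
E
```

```text
14.15 [ 0.51463397 -0.02394993  0.25244651] 0.00024202468700312632 [-0.52493071  0.47725567  0.02907848] ox -0.03246895201406696 oy 0.03069959786827463
14.2 [ 0.51493571 -0.02449548  0.25217901] -6.445057700883712e-05 [ 0.29570398 -0.14767071  0.22413207] ox -0.032306347809704004 oy 0.030097752085260335
252 ox 0.058737411640811484 0.10342803090321198 oy -0.19430012666377272 -0.15137757344871766 zmax 0.021876354040176564
339 ox -0.014364808940290012 0.04322197335720824 oy -0.19535012211292985 -0.14023562427716085 zmax 0.03997679601977922
stack [ 0.54983658 -0.47616594  0.09296152] bottle [0.58982567 0.45742181 0.17578009]
```

View pics/scene13c.png

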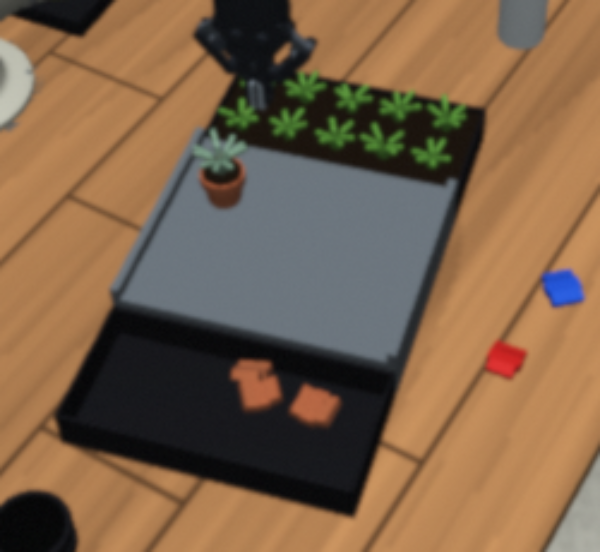

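View pics/top13.png

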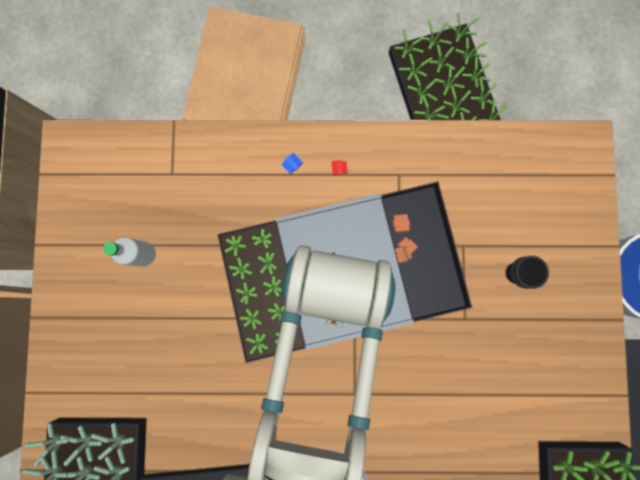

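All three shards are in the tray. C leans on B at (258,385), with its highest point at about 40 mm, below the 50 mm rim. The fern, bottle and pot stack stand where they were, and the gripper is clear of everything.

```bash
python3 -c "
from rig import manip
print(manip.sign_off())"
```

```text
the job is handed in; nothing more can be done
None
```

All three shards are in the empty black tray, and I handed the job in at about 14 s of the 64 s allowed. I pushed them one at a time off the board's open end, B first, then A, then C. The fingers were set 1 cm apart for B and shut for A and C, and nothing was pinched or lifted.

- **Shards:** in the last pictures all three lie inside the tray and none is left on the board. C came to rest leaning on B, with its highest point at about 40 mm, below the 50 mm rim.
- **Other objects:** the pot stack measured the same before and after. The bottle agreed to about 1 mm across and 2 to 3 mm in height, at a single pixel each time. I checked the fern, the seedlings and the red and blue look-alikes by eye only; they look unmoved.
- **Forces:** wrist force readings were at most about 3 N whenever I checked. The gripper was clear of everything at hand-in.
- **Disagreements:** the top and scene cameras differed by about 5 mm at the start. I settled this with a wrist-camera view, which lay between them.

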